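Turn a flatted ceramic disc home against its alignment bar and pin it

ROBOT

A 6-joint arm with a two-finger parallel gripper is mounted at the origin on a cart in front of the work surface, level with it; the furniture and walls round the work are solid. World frame = base frame: x ahead of the robot, y to its left, z up, the work surface at z = 0. Lengths are in m, angles in degrees, forces in N, time in s.
With the tool pointing down it reaches from about 0.3 to 0.75 m from the base axis. Payload 8.5 kg.
Tool frame: the origin (TCP) lies midway between the tips of the shut fingers; the grasp point (between the pads) lies 19 mm behind it; z points along the fingers, y is the direction in which the jaws open and shut (so a half turn about z gives the same grasp; the last joint's range is limited). The gripper opens to 85 mm and grips with 20 to 120 N. Pads are 22 mm wide; open, the fingers measure 114 mm over their backs; the gripper's body (76 mm by 85 mm) begins 54 mm behind the grasp point. The pads swing forward as they close: fully open they stand 13 mm farther back than shut.
Start: joints at [53.44, 21.807, 74.336, -0, 83.858, -12.336], TCP at [0.226, 0.502, 0.231] pointing down, gripper open.
Joint ranges: [-178.18, 178.18], [-50.72, 133.34], [12.68, 142.11], [-81.47, 261.47], [9.98, 163.14], [-165.26, 165.26]. Speed limits (degrees/s): [136.94, 136.94, 180, 180, 180, 180].

INTERFACE

Orientations are given as a 3x3 rotation matrix whose columns are the frame's x, y, z axes.
In Python, from rig import env, viewer, ticket gives the robot as it stands. The module is installed in compiled form; this text tells all that it offers.
- The arm moves only by the shell command python3 -m pendant 'ROWS' [FORCE]. ROWS is JSON, a list of rows, each a list of 3 entries, a list of its own where there are three numbers: the shift along the world's x, y, z in mm, then the turn about the world's z in rad, then the opening, from -1 (shut) to 1 (fully open). A call has 1 to 12 rows; each row shifts and turns the pose as measured when the row begins; what a row does not reach is not made up. A row lasts 1/8 s, in which the tool goes at most 62.5 mm and 10.7 degrees, less where a joint would pass 70% of its speed; a pose out of reach is approached as far as the arm can. A call with a gripper value outside its range is refused whole. The fingers move at their own pace and stop on an object; FORCE is the grip in N (left out, the last holds). Time passes only in rows, so rows that do not move let the fingers close. It gives the time, the measured TCP pose, the force and the opening at its end, in the units of the state.
- env.observe(): the state, without advancing time (a new reading comes with each control period).
- viewer.get_image(name): name is "scene" or "top" or "wrist"; returns (picture, depth): 480x640x3 uint8, red, green, blue; 480x640 float32, m along the optical axis (not along the pixel's ray), 0 where there is no reading.
- viewer.camera_params(name): a dict with "fx", "fy", "cx", "cy" (pixels), "D" ([k1, k2, p1, p2, k3] as OpenCV has them; the pictures are not rectified), "rvec" (rotation vector, rad) and "tvec" (3), from world to camera coordinates, as OpenCV has them; the wrist camera has in their place "T_tool_cam" (4x4, takes a point from camera to tool coordinates, whose origin is the TCP and whose axes are the flange's). Camera axes: x right, y down, z forward; pixel columns grow to the right and rows downward; lengths in m; the calibration is good to about 2 mm. A picture is of the moment at which its call begins: read the wrist's pose just before it. camera_params takes no time and is no camera call.
- ticket.close_job(): hands the job in, once; it reports no verdict.
The state is a dict: "time_s": time; "q": joint angles; "qvel": joint speeds; "joint_efforts": joint torques, N m; "position": TCP position; "tool_rot": TCP orientation; "ft_force": force on the tool from outside, world axes, zero at the start; "wrist_torque": the same for the moment, N m; "grip_width": finger opening in m.
Only numpy, scipy, OpenCV 4.12 (cv2) and the standard library are available. Lean on these libraries where they do the work, as an engineer would, in place of code of your own. Each camera call takes 0.05 s, during which the arm holds its last target. There are 200 camera calls.

TASK

Press lightly with a fingertip on the blue ceramic disc and turn it on its turntable until its flat edge lies flush against the sprung orange alignment bar. Then slide the black-knobbed locking pin fully home into the disc's notch and let go. The disc is brittle: keep the pressure gentle, leave it lying on its turntable, and do not disturb the things standing around.

Things in the scene. Friction and masses are not known exactly. Their poses are not given: they have to be found in the camera images.
- aligner: Fixture screwed to the table. Origin on the table under the turntable axis; in its own frame the sprung orange bar lies on the +x side, the locking pin on the -y side. Aluminium base plate x -70 to 110, y -133 to 73 mm, top at z 12 mm; dark spring block behind the bar (x 88 to 102 mm, up to z 34), dark pin guide (y -64 to -82 mm, 34 mm wide, up to z 30).
- turntable_top (a point): Centre of the turntable's upper face, 18 mm above the table: a steel plate of radius 36 mm with a brass hub (radius 9.6 mm, rising 6.5 mm above this point). It turns endlessly about the vertical with the disc that lies on it, on a bearing with almost no friction; it does not yield downward.
- disc: Blue ceramic disc, loose on the turntable, bore over the hub (0.6 mm play): radius 48 mm, 8 mm thick, 0.14 kg, too wide to grip; breaks at about 20 N. Origin: centre of its underside, z up. Flat edge (48 mm long, 41.6 mm from the centre) faces its +x, marked by a white dot on top; the notch faces its -y. With the flat on the bar its axes point like the aligner's.
- disc_top (a point): Centre of the disc's top face (over the 20 mm bore), 26 mm above the table. A fingertip pressed with some 10 N on the top face between bore and rim, 32 mm from the centre, and led round the turntable axis carries the disc with it; under about 6 N it slips. The notch in the rim is 11 mm wide at its mouth, 8.5 mm at its bottom, 10.5 mm deep.
- bar_face (a point): Middle of the orange bar's front face, which bears on the disc's edge. The bar is 90 mm long (along the aligner's y), 12 mm thick, from 15 to 31 mm above the table.
- bar (a joint): Travel of the orange bar toward the disc (aligner -x), m. A soft spring pushes it with about 3.5 N. About 0 to 0.001 while it rides on the round rim, about 0.007 when it lies flush on the flat, 0.0004 less for each degree out of line. It does not turn the disc: friction holds the disc where it is left. Turning past flush pushes the bar back and feels stiffer.
- pin_knob (a point): Grip point of the locking pin's upright black knob with a red band: 14 mm in diameter, top 56 mm above the table; this point is 44 mm above the table, on the knob's axis, and, with the pin drawn out, 112 mm from the turntable axis on the aligner's -y side.
- pin (a joint): Travel of the locking pin toward the disc (aligner +y), m: 0 drawn out, 0.0125 fully home. The pin is 6 mm thick with a round tip and slides with about 1.5 N of friction, no spring. It stops at about 0.006 on the disc's rim unless the notch stands in front of it.
- beaker_50: Small glass beaker, 46 mm wide, 58 mm tall, loose bystander; origin under its middle.
- timer: White lab timer, 62 x 66 x 20 mm, loose bystander; origin under its middle.
- marker_red: Red-capped marker pen, 136 mm long along its y, 13 mm thick, loose bystander; origin under its middle.
- dropper_4: Small white-capped bottle, 34 mm wide, 62 mm tall, loose bystander; origin under its middle.
Mind the look-alikes: they are no part of the job. Of the things shaped like the disc, the blue one is meant.

How it is judged (in metres and radians):
On the way, in this order (a step that is already met when the one before it is completed fails the run):
1. the disc is turned until its flat lies against the bar, the pin not yet in the notch (angle between the x axis of disc and the x axis of aligner, either way round below 0.035 rad and value of joint bar above 0.0055 m and value of joint pin below 0.0075 m), for 0.2 s.
2. the pin is slid fully home (value of joint pin above 0.0105 m), for 0.2 s.
At the end, for the whole second after the job is handed in: the disc lies flat on its turntable with its flat in line with the bar to 2 degrees and the bar sprung forward onto it (travel over 5.5 mm), the pin at least 10.5 mm home in the notch, all at rest (angle between the x axis of disc and the x axis of aligner, either way round below 0.035 rad and value of joint bar above 0.0055 m and value of joint pin above 0.0105 m and z of disc in the frame of aligner below 0.0195 m and angle between disc's own z axis and vertical below 0.05 rad and linear speed of disc below 0.01 m/s); the robot touches nothing.
It fails at once if the disc is pressed or pushed harder than 20 N (contact force between the fingers and disc above 20 N).
It fails at once if the disc is lifted off its turntable or tipped (z of disc in the frame of aligner above 0.023 m or angle between disc's own z axis and vertical above 0.15 rad).
It fails at once if a bystander is moved (distance of any of beaker_50, timer, marker_red, dropper_4 from where it was at the start of the episode above 0.03 m).
It also fails if it takes over 69 s, if anything falls off the work surface, if the arm or the gripper's body presses on something with over 40 N, if the wrist force passes 120 N, or if a joint passes its speed limit or range.

## Working session

There is one attempt and no reset: what is moved stays moved. The work goes in short steps, Python scripts to look and compute and a shell command to move; the robot and the scene stay as the last step left them, time stands still between calls to the robot, and variables do not carry over. Pictures are saved under pics/ and viewed, about 8 in all and at most 12, crops included, and the job is handed in when it is done.

```bash
mkdir -p pics
cat > h.py <<'E'
import numpy as np, cv2
from rig import env, viewer, ticket
def cam(n):
    p=viewer.camera_params(n); K=np.array([[p['fx'],0,p['cx']],[0,p['fy'],p['cy']],[0,0,1]]); D=np.array(p['D'],float)
    if 'rvec' in p:
        R=cv2.Rodrigues(np.array(p['rvec'],float))[0]; t=np.array(p['tvec'],float).ravel()
    else:
        s=env.observe(); T=np.eye(4); T[:3,:3]=np.array(s['tool_rot']); T[:3,3]=s['position']
        W=T@np.array(p['T_tool_cam']); R=W[:3,:3].T; t=-R@W[:3,3]
    return K,D,R,t
def ray(c,uv,z):
    K,D,R,t=c; uv=np.array(uv,float).reshape(-1,1,2)
    n=cv2.undistortPoints(uv,K,D).reshape(-1,2); d=np.c_[n,np.ones(len(n))]@R
    o=-R.T@t; return o+d*((z-o[2])/d[:,2])[:,None]
def proj(c,P):
    K,D,R,t=c; return cv2.projectPoints(np.array(P,float).reshape(-1,1,3),cv2.Rodrigues(R)[0],t,K,D)[0].reshape(-1,2)
def shot(n,f):
    c=cam(n); im,d=viewer.get_image(n); cv2.imwrite('pics/'+f,im[:,:,::-1]); np.save('pics/'+f[:-4]+'.npy',d); return c,im,d
E
python3 - <<'E'
from h import *
for n in('top','scene','wrist'):
    c,_,_=shot(n,n+'0.png'); print(n,-c[2].T@c[3])
s=env.observe();print(s['time_s'],s['position'],s['tool_rot'],s['ft_force'])
E
```

```text
top [0.42564738 0.12952482 1.06835355]
scene [-0.25836628 -0.37408027  0.65050098]
wrist [0.15397742 0.53316639 0.3714631 ]
0.15 [0.22554558 0.50138255 0.23084948] [[-9.11938028e-01  4.10327419e-01 -6.64723060e-04]
 [ 4.10327893e-01  9.11937599e-01 -9.13950640e-04]
 [ 2.31166944e-04 -1.10622076e-03 -9.99999361e-01]] [0.19571855 0.26943338 0.081682  ]
```

View pics/top0.png

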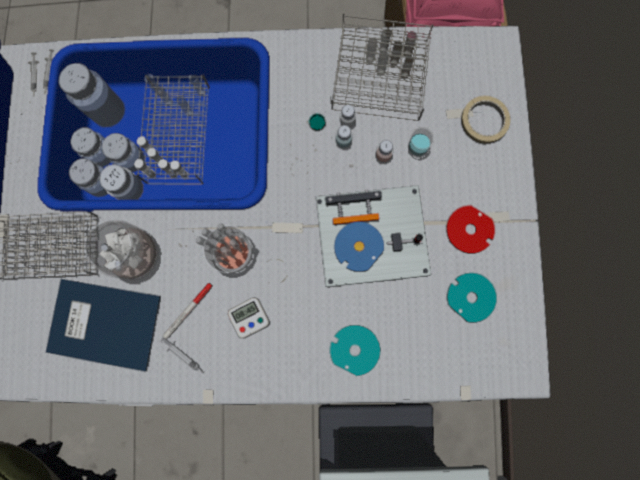

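View pics/scene0.png

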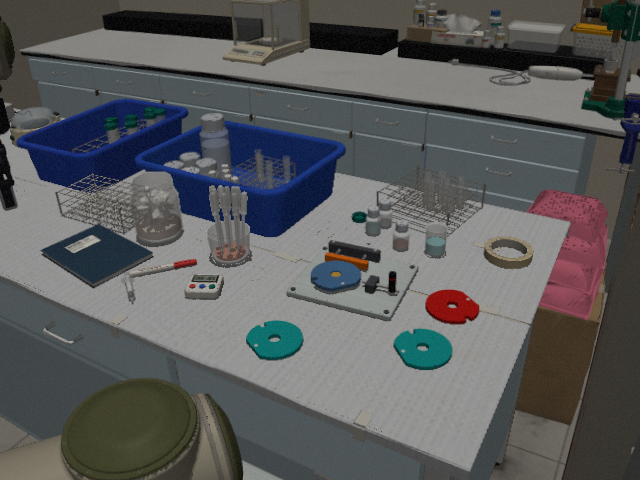

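The top view shows the fixture with the blue disc at (359,246), the orange bar at (356,219), and the black knob at (418,239). The beaker, droppers, timer and pen are well away from the disc. The robot is at the bottom, so image up is +x.

Run:
```python
from h import *
c=cam('top'); im=cv2.imread('pics/top0.png')
hsv=cv2.cvtColor(im,cv2.COLOR_BGR2HSV)
x0,y0,x1,y1=310,180,440,295
roi=np.zeros(im.shape[:2],np.uint8); roi[y0:y1,x0:x1]=1
H,S,V=[hsv[...,i] for i in range(3)]
o=((H>5)&(H<22)&(S>150)&(roi>0)).astype(np.uint8)
n,l,st,ce=cv2.connectedComponentsWithStats(o)
for i in range(1,n):
    if st[i,4]>15:
        print('orange',st[i],ce[i],ray(c,ce[i],0.0245)[0],ray(c,ce[i],0.031)[0])
        pts=np.argwhere(l==i)[:,::-1].astype(np.float32)
        print(cv2.minAreaRect(pts))
        w=ray(c,pts,0.031)[:,:2]; u,s,vt=np.linalg.svd(w-w.mean(0)); print('long axis',vt[0],np.degrees(np.arctan2(vt[0,1],vt[0,0])))
b=((H>95)&(H<125)&(S>100)&(roi>0)).astype(np.uint8)
cn=max(cv2.findContours(b,0,1)[0],key=cv2.contourArea)
w=ray(c,cn.reshape(-1,2),0.026)
print('blue circ',cv2.minEnclosingCircle((w[:,:2]*1000).astype(np.float32)))
print('knob',ray(c,(418,239),0.056))
cr=cv2.resize(im[y0:y1,x0:x1],None,fx=6,fy=6,interpolation=cv2.INTER_CUBIC); cv2.imwrite('pics/c1.png',cr)
```

```text
orange [333 214  46  10 268] [355.32089552 218.4738806 ] [0.62519901 0.08246224 0.0245    ] [0.62395642 0.0827553  0.031     ]
((355.4541015625, 218.5564727783203), (6.4826459884643555, 45.37852478027344), 84.0938491821289)
long axis [ 0.08830256 -0.9960937 ] -84.93403803392584
orange [355 242   8   8  32] [358.90625 244.5    ] [0.57436568 0.07696634 0.0245    ] [0.57343963 0.07729362 0.031     ]
((359.1000061035156, 244.80001831054688), (8.049844741821289, 5.813776969909668), 26.56505012512207)
long axis [0.37220292 0.92815138] 68.1484585320546
blue circ ((571.4640502929688, 77.30113983154297), 47.559749603271484)
knob [[ 0.57799098 -0.03165186  0.056     ]]
```

View pics/c1.png

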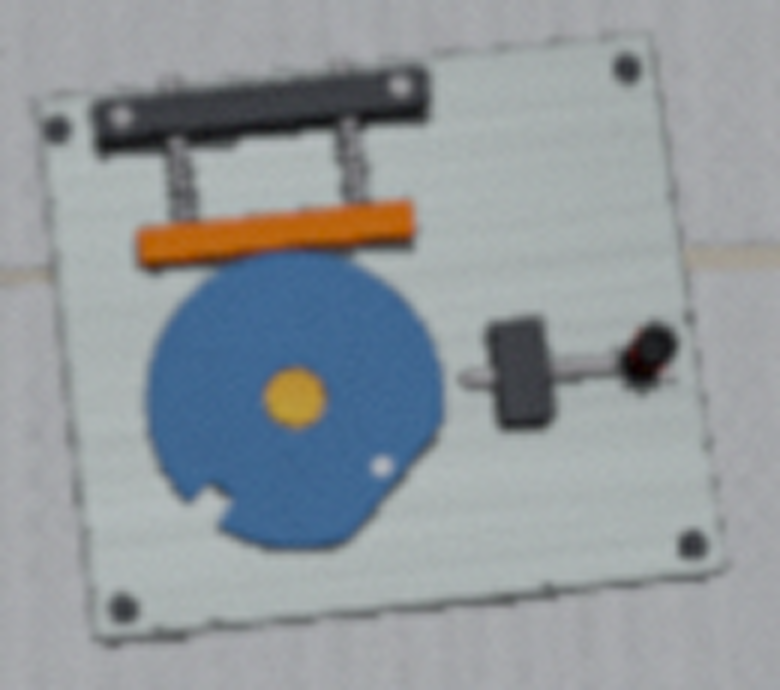

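The white dot is about 135° clockwise of the bar direction, so the disc has to turn about +135° (counter-clockwise from above). I'll move the wrist camera above the fixture, shut the fingers, and measure again from closer.

```bash
python3 -m pendant '[[[23,-39,0],-0.18,-1],[[23,-39,0],-0.18,-1],[[23,-39,0],-0.18,-1],[[23,-39,0],-0.18,-1],[[23,-39,0],-0.18,-1],[[23,-39,0],-0.18,-1],[[23,-39,0],-0.18,-1],[[23,-39,0],-0.18,-1],[[23,-39,0],-0.18,-1],[[23,-39,0],-0.18,-1],[[23,-39,0],-0.18,-1],[[23,-39,0],-0.18,-1]]' 20
cat > m.py <<'E'
from h import *
import sys
def measure(f):
    c,im,d=shot('wrist',f); H,S,V=cv2.split(cv2.cvtColor(im,cv2.COLOR_RGB2HSV))
    o=((H>5)&(H<25)&(S>130)&(V>60)).astype(np.uint8); n,l,st,ce=cv2.connectedComponentsWithStats(o)
    for i in range(1,n):
        if st[i,4]>100:
            p=np.argwhere(l==i)[:,::-1].astype(float); z=0.031 if max(st[i,2:4])>80 else 0.0245
            w=ray(c,p,z)[:,:2]; r=cv2.minAreaRect((w*1000).astype(np.float32)); print('orange z',z,st[i],r)
    b=((H>95)&(H<125)&(S>90)).astype(np.uint8)
    cs=cv2.findContours(b,cv2.RETR_CCOMP,cv2.CHAIN_APPROX_NONE)[0]
    cn=max(cs,key=cv2.contourArea); w=ray(c,cn.reshape(-1,2).astype(float),0.026)[:,:2]*1000
    q=w.copy()
    for k in range(8):
        A=np.c_[2*q,np.ones(len(q))]; s=np.linalg.lstsq(A,(q**2).sum(1),rcond=None)[0]; R=np.sqrt(s[2]+s[:2]@s[:2])
        q=w[abs(np.hypot(*(w-s[:2]).T)-R)<(4 if k<3 else 1)]
    C=s[:2]; print('disc C',C,'R',R)
    m=((S<60)&(V>150)).astype(np.uint8); n,l,st,ce=cv2.connectedComponentsWithStats(m)
    for i in range(1,n):
        if 15<st[i,4]<1500:
            p=ray(c,ce[i],0.026)[0,:2]*1000; v=p-C
            if np.hypot(*v)<46: print('dot',ce[i],st[i,4],v,np.degrees(np.arctan2(v[1],v[0])))
    v=w-C; rr=np.hypot(*v.T); a=np.degrees(np.arctan2(v[:,1],v[:,0]))
    # flat: fit the line to boundary points near the dot; notch = deepest point
    k=rr<R-7.5; print('notch dir',np.degrees(np.arctan2(v[k,1].mean(),v[k,0].mean())) if k.any() else None)
    return c,im,w-C,C
if __name__=='__main__':
    measure(sys.argv[1]); s=env.observe(); print(s['time_s'],s['position'],s['q'],s['ft_force'],s['grip_width'])
E
python3 m.py w1.png
```

```text
time_s: 1.65
position: [0.5059, 0.0191, 0.2288]
tool_rot: [[0.881, 0.473, -0.002], [0.473, -0.881, 0.004], [-0.0, -0.004, -1.0]]
ft_force: [-0.5, 0.9, 0.1]
grip_width: -0.0003
orange z 0.031 [ 274   39   93   53 1394] ((625.70068359375, 79.9674072265625), (13.399984359741211, 88.38819885253906), 5.092676162719727)
orange z 0.0245 [290 112  19  20 284] ((573.9437255859375, 75.5843734741211), (17.286468505859375, 17.576276779174805), 0.06986173987388611)
disc C [573.44122857  75.43098554] R 46.7811330753263
dot [312.44117647 156.32352941] 34 [-22.61627817 -26.88256806] -130.07386901626816
notch dir 141.48783858981838
1.7 [0.50843108 0.01493218 0.22841603] [-1.17144257e+01  1.78122739e+01  8.10021012e+01  7.87635986e-02
  8.12663721e+01  5.06746790e+01] [ 1.90148069 -4.18978875  0.22026417] -5.393466654830111e-05
```

View pics/w1.png

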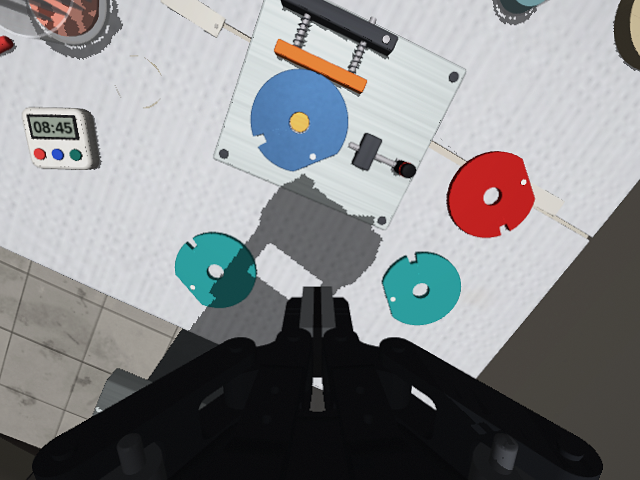

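The close view shows the disc centred at about (299,122), its dot at (312,156), the notch at the lower left (262,140), and the pin and knob at the right (404,168). I take the axis as (573, 76) mm, the aligner yaw as 5.1°, and the turn needed as about +135°. I'll start the touch at world angle 117°, which is (558.5, 104.5) mm.

```bash
python3 -m pendant '[[[8,14,-20],0,-1],[[8,14,-24],0,-1],[[8,14,-24],0,-1],[[8,14,-24],0,-1],[[8,14,-24],0,-1],[[8,14,-24],0,-1],[[0,6,-24],0,-1],[[0,0,-10],0,-1],[[0,0,0],0,-1],[[0,0,0],0,-1]]'
```

```text
time_s: 2.95
position: [0.5582, 0.1053, 0.0483]
tool_rot: [[0.888, 0.46, -0.002], [0.46, -0.888, 0.001], [-0.001, -0.002, -1.0]]
ft_force: [-0.1, 0.5, 0.1]
grip_width: 0.0001
```

```bash
python3 -m pendant '[[[0,0,-8],0,-1],[[0,0,-7],0,-1],[[0,0,-2],0,-1],[[0,0,0],0,-1]]'; python3 -m pendant '[[[0,0,-2],0,-1],[[0,0,-2],0,-1]]'
```

```text
time_s: 3.45
position: [0.5588, 0.1048, 0.0315]
tool_rot: [[0.888, 0.459, 0.0], [0.459, -0.888, 0.001], [0.001, -0.001, -1.0]]
ft_force: [-1.0, -1.0, 0.3]
grip_width: 0.0
time_s: 3.7
position: [0.559, 0.1049, 0.0276]
tool_rot: [[0.888, 0.459, 0.001], [0.459, -0.888, 0.001], [0.001, -0.0, -1.0]]
ft_force: [-0.8, -0.1, -0.5]
grip_width: 0.0003
```

```bash
for i in 1 2 3; do python3 -m pendant '[[[0,0,-0.8],0,-1]]' | egrep 'pos|ft'; done
```

```text
position: [0.559, 0.1048, 0.0267]
ft_force: [0.7, -0.5, 0.0]
position: [0.559, 0.1049, 0.026]
ft_force: [-1.0, 1.2, 6.2]
position: [0.5591, 0.1049, 0.0258]
ft_force: [-3.9, 0.2, 11.1]
```

```bash
python3 -m pendant '[[[-3,-1.7,-0.7],0.105,-1]]' | egrep 'pos|ft|rot'; python3 -m pendant '[[[-2.7,-1.9,-0.7],0.105,-1]]' | egrep 'pos|ft|rot';python3 -m pendant '[[[-2.5,-2.2,-0.7],0.105,-1]]' | egrep 'pos|ft|rot'
cat > n.py <<'E'
from h import *
C=np.array([573,76.]); s=env.observe(); p=np.array(s['position'])[:2]*1000-C; R=np.array(s['tool_rot'])
th=np.degrees(np.arctan2(p[1],p[0])); print('t',s['time_s'],'ang',th,'r',np.hypot(*p),'yaw',np.degrees(np.arctan2(R[1,0],R[0,0])),'z',s['position'][2],'F',s['ft_force'])
a=np.radians(th+6*np.arange(9)); q=32*np.c_[np.cos(a),np.sin(a)]; q[0]=p; print(np.diff(q,axis=0).round(1).tolist())
E
python3 n.py; python3 m.py w2.png
```

```text
position: [0.5572, 0.1035, 0.026]
tool_rot: [[0.834, 0.552, 0.005], [0.552, -0.834, 0.002], [0.005, 0.001, -1.0]]
ft_force: [2.5, 2.3, 4.1]
position: [0.5554, 0.1018, 0.026]
tool_rot: [[0.769, 0.639, 0.007], [0.639, -0.769, 0.003], [0.007, 0.003, -1.0]]
ft_force: [2.4, 1.6, 3.0]
position: [0.5537, 0.1, 0.026]
tool_rot: [[0.695, 0.718, 0.01], [0.718, -0.696, 0.004], [0.01, 0.004, -1.0]]
ft_force: [1.2, 2.7, 3.7]
t 4.45 ang 128.81187741493468 r 30.75777900184593 yaw 45.9303373484757 z 0.026037512264408383 F [1.21141604 2.71471844 3.71396214]
[[-3.3, -1.3], [-2.2, -2.5], [-2.0, -2.7], [-1.7, -2.9], [-1.4, -3.1], [-1.0, -3.2], [-0.7, -3.3], [-0.4, -3.3]]
orange z 0.031 [ 380  152  160  148 5674] ((626.0517578125, 83.07283020019531), (12.138951301574707, 90.64863586425781), 5.042607307434082)
orange z 0.0245 [361 292  38  32 957] ((574.0621948242188, 76.77340698242188), (16.694801330566406, 17.966934204101562), 45.70669937133789)
disc C [578.01433052  79.49092534] R 43.25311348389375
notch dir -172.269192565033
4.5 [0.55355531 0.09975749 0.02605662] [-1.95489751 35.84727836 88.24248606  0.29284677 55.35388069 41.71876143] [2.00716993 1.87275609 4.43485962] 0.00030599674556532226
```

```bash
python3 -m pendant '[[[-3.3,-1.8,-1.0],0.105,-1]]' | egrep 'pos|ft'; python3 -m pendant '[[[-2.8,-3.4,-1.2],0.105,-1]]' | egrep 'pos|ft';python3 n.py
```

```text
position: [0.5516, 0.0982, 0.026]
ft_force: [2.6, 2.4, 6.1]
position: [0.5494, 0.0955, 0.0259]
ft_force: [-2.6, 6.4, 12.6]
t 4.75 ang 140.35047246608138 r 30.62574152712704 yaw 58.34661064656586 z 0.025857061589196245 F [-2.57896145  6.40681027 12.58159831]
[[-3.1, -1.8], [-1.7, -2.9], [-1.4, -3.0], [-1.1, -3.2], [-0.7, -3.3], [-0.4, -3.3], [-0.0, -3.3], [0.3, -3.3]]
```

```bash
python3 -m pendant '[[[-3.0,-3.2,-1.0],0.105,-1]]' | egrep 'pos|ft'; python3 -m pendant '[[[-2.6,-3.6,-1.0],0.105,-1]]' | egrep 'pos|ft';python3 -m pendant '[[[-2.2,-3.9,-1.0],0.105,-1]]' | egrep 'pos|ft';python3 n.py
```

```text
position: [0.5473, 0.0929, 0.026]
ft_force: [2.2, 3.6, 6.8]
position: [0.5456, 0.0898, 0.026]
ft_force: [0.9, 4.3, 7.1]
position: [0.5443, 0.0864, 0.0259]
ft_force: [0.7, 4.1, 8.1]
t 5.125 ang 160.18155411062264 r 30.549208974314578 yaw 76.69281094229493 z 0.02594768367228826 F [0.67537648 4.11078773 8.14864996]
[[-2.3, -2.7], [-0.6, -3.3], [-0.3, -3.3], [0.1, -3.3], [0.4, -3.3], [0.8, -3.3], [1.1, -3.2], [1.4, -3.0]]
```

```bash
python3 m.py w3.png
```

```text
orange z 0.031 [ 450  180   70  180 6137] ((623.0145874023438, 83.40689849853516), (16.28640365600586, 91.40780639648438), 5.175511837005615)
orange z 0.0245 [361 291  38  33 949] ((573.4119873046875, 76.89918518066406), (17.09871482849121, 17.737001419067383), 47.4022216796875)
disc C [575.47863294  81.38752302] R 42.9459022858992
notch dir -140.15016962947522
5.175 [0.54415315 0.08596641 0.02595062] [-3.80347061 34.82128789 90.70255757  1.21225733 53.392144    8.54852952] [0.54555208 2.04447783 7.15045521] 0.00015925190498276165
```

View pics/w3.png

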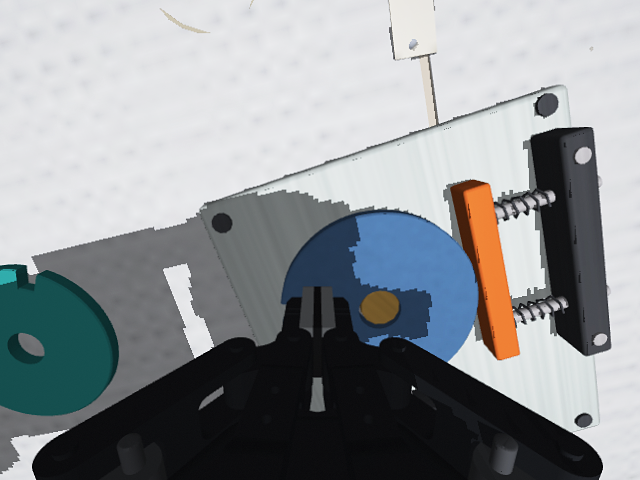

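```bash
sed -i 's/\[573,76.\]/[573.4,76.7]/' n.py; python3 -m pendant '[[[-1.9,-4.0,-1.1],0.105,-1],[[-1.4,-4.2,-1.1],0.105,-1]]' | egrep 'pos|ft'; python3 -m pendant '[[[-1.0,-4.3,-1.1],0.105,-1],[[-0.5,-4.4,-1.1],0.105,-1]]' | egrep 'pos|ft';python3 n.py
```

```text
position: [0.5427, 0.0788, 0.0259]
ft_force: [0.6, 4.2, 8.8]
position: [0.543, 0.0711, 0.026]
ft_force: [1.0, 3.8, 8.9]
t 5.675 ang -169.55186659879317 r 30.90733673819422 yaw 101.37106791006052 z 0.025958852866551276 F [1.04681582 3.76993619 8.88266124]
[[-0.3, -3.5], [1.1, -3.2], [1.4, -3.0], [1.7, -2.9], [2.0, -2.7], [2.3, -2.4], [2.5, -2.2], [2.8, -1.9]]
```

```bash
python3 -m pendant '[[[0.4,-4.4,-1.15],0.105,-1],[[0.8,-4.3,-1.15],0.105,-1]]' | egrep 'pos|ft'; python3 -m pendant '[[[1.3,-4.2,-1.15],0.105,-1],[[1.7,-4.1,-1.15],0.105,-1]]' | egrep 'pos|ft';python3 n.py; python3 m.py w4.png
```

```text
position: [0.5454, 0.0634, 0.0259]
ft_force: [-0.8, 4.1, 10.7]
position: [0.5497, 0.0563, 0.0259]
ft_force: [-0.5, 5.6, 10.8]
t 6.175 ang -139.26478827624115 r 31.317902418200145 yaw 125.84750877746265 z 0.025885853576311544 F [-0.46023638  5.57152192 10.83130834]
[[1.8, -2.9], [2.6, -2.2], [2.8, -1.9], [3.0, -1.6], [3.1, -1.3], [3.2, -0.9], [3.3, -0.6], [3.3, -0.2]]
orange z 0.031 [ 441  263   98  111 3979] ((618.3104858398438, 96.07112121582031), (22.15577507019043, 56.409061431884766), 5.270678520202637)
orange z 0.0245 [361 280  38  33 972] ((572.3243408203125, 75.63997650146484), (17.759422302246094, 16.998384475708008), 39.842140197753906)
orange z 0.0245 [411 386  26  24 198] ((629.542236328125, 42.658302307128906), (4.20839262008667, 20.817684173583984), 84.89175415039062)
disc C [571.04392784  77.87307983] R 45.00379892799708
notch dir -91.56642491844856
6.225 [0.55004722 0.05580663 0.02588559] [ -7.61617707  35.00774634  90.3189158    2.94708539  54.03620527
 -45.40182037] [-0.59580226  4.02724264 10.44767492] -0.0001130489608719206
```

View pics/w4.png

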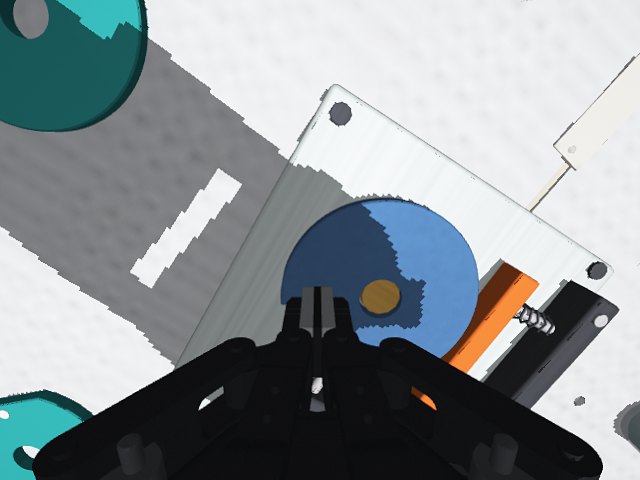

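```bash
python3 -m pendant '[[[2.7,-3.5,-1.1],0.105,-1],[[3.0,-3.2,-1.1],0.105,-1]]' | egrep 'pos|ft'; python3 -m pendant '[[[3.3,-2.9,-1.1],0.105,-1],[[3.6,-2.5,-1.1],0.105,-1]]' | egrep 'pos|ft';python3 n.py
```

```text
position: [0.5562, 0.0503, 0.0259]
ft_force: [-2.1, 4.6, 10.8]
position: [0.5637, 0.0464, 0.0259]
ft_force: [-2.3, 5.0, 10.3]
t 6.725 ang -107.81108021771547 r 31.861833059817858 yaw 150.545045618128 z 0.025861582325563855 F [-2.26397249  4.96153286 10.33885193]
[[3.2, -1.0], [3.3, -0.5], [3.3, -0.2], [3.3, 0.2], [3.3, 0.5], [3.2, 0.9], [3.1, 1.2], [3.0, 1.5]]
```

Next I lift straight up, move back and check the disc angle.

```bash
python3 -m pendant '[[[0,0,2],0,-1],[[0,0,10],0,-1],[[-5,-5,30],0,-1],[[-10,-10,40],0,-1],[[-20,-10,30],0,-1],[[-20,-10,20],0,-1],[[0,0,0],0,-1],[[0,0,0],0,-1],[[0,0,0],0,-1]]' | egrep 'pos|ft'; python3 m.py w5.png
```

```text
position: [0.5066, 0.0108, 0.1624]
ft_force: [0.0, 0.0, -0.2]
orange z 0.0245 [400 244  21  20 313] ((572.6031494140625, 75.34988403320312), (18.263927459716797, 17.840702056884766), 7.7301225662231445)
orange z 0.031 [ 394  264   91   65 1718] ((620.0071411132812, 79.38263702392578), (20.688949584960938, 88.23931884765625), 5.077186107635498)
disc C [571.07567811  74.70526719] R 47.21569900344343
dot [417.14705882 288.52941176] 34 [35.00117451 -8.80952299] -14.127460273904113
notch dir -105.57349023026912
7.9 [0.50652681 0.01077146 0.16225058] [-13.56006016  21.20837172  87.74486446   2.75133169  71.67837817
 -74.30574302] [-0.73557886 -0.76505861 -0.45552275] 1.605686020320214e-05
```

View pics/w5.png

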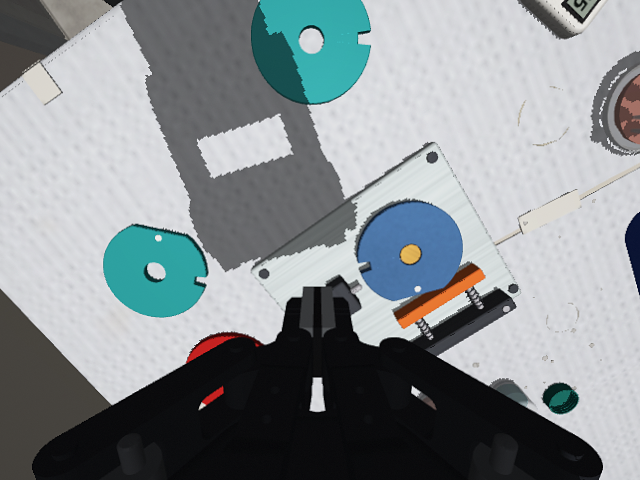

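The view shows the dot at (417,289) and the notch at (362,266), next to the pin. The disc was carried about 115° and is at −15.5°, so about 20.5° remain. For the second stroke I'll turn the tool so the camera sees the dot and bar while pressing, and touch on the robot side at world angle 175°.

```bash
python3 -m pendant '[[[0,0,0],-0.186,-1],[[0,0,0],-0.186,-1],[[0,0,0],-0.186,-1],[[0,0,0],-0.186,-1],[[0,0,0],-0.186,-1],[[0,0,0],-0.186,-1],[[0,0,0],-0.186,-1],[[0,0,0],-0.186,-1],[[4,8,0],-0.186,-1],[[4,8,0],-0.186,-1],[[4,8,0],-0.186,-1],[[4,8,0],-0.186,-1]]' | egrep 'pos|rot'; python3 -m pendant '[[[4,8,-15],-0.186,-1],[[4,8,-20],-0.186,-1],[[4,8,-20],-0.186,-1],[[4,8,-20],-0.186,-1],[[3,6,-20],0,-1],[[0,0,-15],0,-1],[[0,0,0],0,-1],[[0,0,0],0,-1]]'|egrep 'pos|rot'; python3 n.py
```

```text
position: [0.5243, 0.0462, 0.1531]
tool_rot: [[0.935, 0.353, 0.033], [0.353, -0.935, -0.018], [0.024, 0.029, -0.999]]
position: [0.5445, 0.0875, 0.0351]
tool_rot: [[0.925, -0.38, 0.006], [-0.379, -0.925, -0.036], [0.019, 0.031, -0.999]]
t 10.4 ang 159.4498035804409 r 30.820856200724347 yaw -22.296331040523995 z 0.035113659464721766 F [ 0.47046421 -0.43713039 -0.80703299]
[[-2.1, -2.8], [-0.7, -3.3], [-0.3, -3.3], [0.0, -3.3], [0.4, -3.3], [0.7, -3.3], [1.1, -3.2], [1.4, -3.0]]
```

```bash
python3 -m pendant '[[[-1.5,0.5,-4],0,-1],[[0,0,-2],0,-1],[[0,0,-1.5],0,-1]]'|egrep 'pos|ft'; for i in 1 2 3; do python3 -m pendant '[[[0,0,-0.6],0,-1]]'|egrep 'pos|ft'; done; python3 m.py w6.png
```

```text
position: [0.5435, 0.0877, 0.0286]
ft_force: [0.8, 0.1, 0.1]
position: [0.5436, 0.0877, 0.0281]
ft_force: [-0.8, 0.0, 0.2]
position: [0.5436, 0.0877, 0.0275]
ft_force: [-0.7, -0.0, -0.1]
position: [0.5436, 0.0877, 0.0269]
ft_force: [-1.1, 0.5, 0.2]
orange z 0.031 [ 156   63  205  132 7040] ((625.674560546875, 79.81651306152344), (12.004661560058594, 87.62467956542969), 5.04888391494751)
orange z 0.0245 [ 295  219   41   38 1202] ((574.4967651367188, 75.40435791015625), (18.081640243530273, 17.423126220703125), 67.20001983642578)
disc C [574.17443838  74.90385599] R 46.69149689755199
dot [305.49132948 161.31213873] 173 [33.13918402 -8.71893199] -14.7404809951987
dot [335.65217391 230.73913043] 23 [ 0.21882612 -9.3291992 ] -88.65631396026876
notch dir 178.06267685782512
11.2 [0.54361309 0.0876428  0.02682747] [ -2.18895266  35.09384253  89.86263671  -2.50391471  54.49411779
 111.59327013] [-0.61550707 -0.04875769 -0.0319427 ] -4.521880120080416e-05
```

```bash
for i in 1 2; do python3 -m pendant '[[[0,0,-0.8],0,-1]]'|egrep 'pos|ft'; done; python3 -m pendant '[[[-1.7,-4.0,-1.1],0.105,-1]]'|egrep 'pos|ft';python3 -m pendant '[[[-1.3,-4.2,-1.1],0.105,-1]]'|egrep 'pos|ft';python3 n.py; python3 m.py w7.png
```

```text
position: [0.5437, 0.0877, 0.0261]
ft_force: [-1.0, 1.0, 5.6]
position: [0.5438, 0.0878, 0.0259]
ft_force: [-3.3, 0.2, 11.6]
position: [0.5426, 0.0843, 0.0258]
ft_force: [-1.9, 2.9, 13.2]
position: [0.5417, 0.0804, 0.0259]
ft_force: [-2.5, 1.9, 11.8]
t 11.7 ang 173.25896892789507 r 31.88392038448607 yaw -9.928713421786721 z 0.02589906683858821 F [-2.52624215  1.86248406 11.7969133 ]
[[-0.3, -3.3], [0.1, -3.3], [0.5, -3.3], [0.8, -3.2], [1.2, -3.1], [1.5, -3.0], [1.8, -2.8], [2.1, -2.6]]
orange z 0.031 [ 172   83  222   89 6967] ((622.8499755859375, 79.71260070800781), (11.725051879882812, 87.63418579101562), 5.1069841384887695)
orange z 0.0245 [ 294  219   41   39 1208] ((574.4972534179688, 75.53470611572266), (17.75492286682129, 17.444360733032227), 89.8697280883789)
disc C [574.29368297  74.92948624] R 46.644804330838184
dot [302.88268156 161.82122905] 179 [34.11854219 -0.83331062] -1.3991128617696524
dot [334.93333333 233.36666667] 30 [ 1.18234902 -9.04990732] -82.55660062875906
notch dir -168.744341516582
11.75 [0.54169792 0.07992898 0.02589101] [-3.15131338 34.7192272  90.98499764 -2.20464249 53.01961004 97.85077334] [-1.79200925  1.01464848 10.1963845 ] 0.00032237068033779233
```

```bash
python3 -m pendant '[[[-0.3,-3.0,-1.0],0.09,-1]]'|egrep 'pos|ft';python3 -m pendant '[[[0,-0.3,-0.8],0.0,-1]]'|egrep 'pos|ft'; python3 m.py w8.png
```

```text
position: [0.5416, 0.0772, 0.0259]
ft_force: [-2.6, 0.8, 10.7]
position: [0.5415, 0.0769, 0.026]
ft_force: [-3.3, 0.8, 7.6]
orange z 0.031 [ 182   97  224   68 6840] ((620.8125, 79.59220123291016), (11.667572021484375, 87.5918197631836), 5.1327643394470215)
orange z 0.0245 [ 293  219   41   39 1215] ((574.494873046875, 75.56983947753906), (17.540098190307617, 17.748498916625977), 4.171117782592773)
disc C [574.37034746  74.98985712] R 46.67289992976224
dot [300.78531073 161.96610169] 177 [34.05600093  2.95845803] 4.9648426513004855
dot [334.        233.5862069] 29 [ 1.98148916 -8.91421261] -77.4678050554404
notch dir -164.09732702097716
12.05 [0.54151454 0.07689701 0.02594437] [-3.55202275 34.5799923  91.30245251 -2.01819106 52.57172177 92.01610258] [-2.75754296  0.96941292  9.12231404] 4.0696609838203805e-05
```

```bash
python3 -m pendant '[[[0.0,-0.8,-1.0],0.025,-1]]'|egrep 'pos|ft'; python3 m.py w9.png; python3 -m pendant '[[[0,-0.4,-1.0],0.01,-1]]'|egrep 'pos|ft'; python3 m.py w10.png
```

```text
position: [0.5416, 0.0766, 0.0259]
ft_force: [-3.3, 5.1, 11.6]
orange z 0.031 [ 186  100  224   62 6841] ((620.7996826171875, 79.60563659667969), (11.699444770812988, 87.5877685546875), 5.1333394050598145)
orange z 0.0245 [ 294  219   41   39 1212] ((574.4487915039062, 75.57913970947266), (17.471399307250977, 17.767675399780273), 3.983225107192993)
disc C [574.3155319   74.96887263] R 46.655690931727115
dot [303.58857143 161.86285714] 175 [34.05090449  3.14520133] 5.277301077914753
dot [334.96969697 234.87878788] 33 [ 1.69280618 -8.75477226] -79.05644638902909
notch dir -161.7755591186856
12.225 [0.54159488 0.07662489 0.02594481] [-3.63039338 34.54502658 91.38498012 -1.89132153 52.42062937 90.33650713] [-3.2267267   3.68577002 11.17589396] 0.00014380259293476105
position: [0.5416, 0.0767, 0.0259]
ft_force: [-3.9, 2.5, 11.3]
orange z 0.031 [ 188  101  224   59 6832] ((620.81689453125, 79.65717315673828), (11.700338363647461, 87.6463623046875), 5.075379848480225)
orange z 0.0245 [ 295  220   41   38 1210] ((574.3642578125, 75.6203384399414), (17.985206604003906, 17.326330184936523), 87.3528823852539)
disc C [574.37916541  75.01480441] R 46.6686667487046
dot [305.61142857 161.8       ] 175 [34.03391759  3.15581219] 5.297631682371136
dot [336.07142857 233.78571429] 28 [ 2.29967805 -8.78402789] -75.32910480315982
notch dir -162.4132888857902
12.4 [0.54160584 0.07670726 0.02591163] [-3.65017925 34.52664006 91.43728633 -1.81845975 52.32312633 89.65036503] [-2.7367128   3.84164492 10.25077337] 0.0001991639392066837
```

The bar has stopped advancing (620.80 and 620.82 mm) and the turn feels stiffer, so the flat is flush. I'll relax, lift straight up and move towards the knob for a check.

```bash
python3 -m pendant '[[[0,0,0],0,-1],[[0,0,1],0,-1],[[0,0,5],0,-1],[[0,0,25],0,-1],[[0,-10,40],0,-1],[[0,-40,40],0.05,-1],[[0,-40,20],0.05,-1],[[0,-20,0],0,-1],[[0,0,0],0,-1],[[0,0,0],0,-1]]' | egrep 'pos|ft|rot'; python3 m.py w11.png
python3 - <<'E'
import cv2
im=cv2.imread('pics/w11.png'); cv2.imwrite('pics/c11.png',cv2.resize(im[0:330,150:550],None,fx=1.8,fy=1.8))
E
```

```text
position: [0.5407, -0.0358, 0.1624]
tool_rot: [[0.997, 0.065, 0.031], [0.066, -0.997, -0.026], [0.029, 0.028, -0.999]]
ft_force: [0.3, 0.7, -0.2]
orange z 0.031 [ 113  115  116   20 1835] ((620.7109375, 78.34021759033203), (12.11752986907959, 88.87193298339844), 5.245234966278076)
orange z 0.0245 [171 173  22  22 388] ((574.4304809570312, 74.46627807617188), (17.26543426513672, 17.6381778717041), 87.88143920898438)
disc C [574.32024002  73.72297248] R 47.23289448882519
dot [174.8125 141.125 ] 48 [33.98812137  3.95578579] 6.638633129760329
notch dir -85.4875731980047
13.7 [ 0.54072022 -0.03563897  0.16236097] [-15.84338054  23.69771529  83.52674313  -0.98187337  70.6691762
  70.68372395] [-0.42232707  0.43498524  0.55812507] -0.00012649218155948925
```

View pics/c11.png

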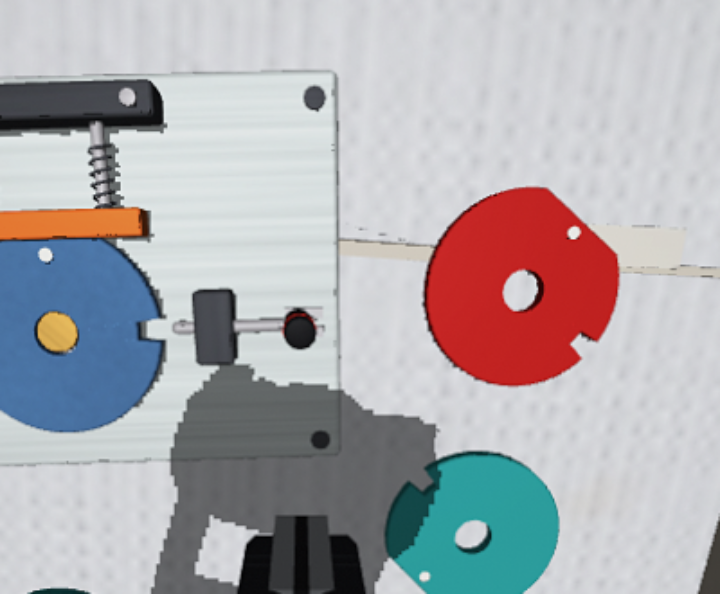

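The crop shows the notch facing the pin tip squarely, with the flat on the bar. The dot gives 5.4° and the notch 4.5°, against 5.1° for the aligner. I'll locate the knob next.

```bash
python3 - <<'E'
from h import *
c=cam('wrist'); print(ray(c,(316.1,183.3),0.056)*1000, ray(c,[(303,300),(333,300)],0.162)*1000)
E
python3 -m pendant '[[[10,-9,0],0,-1],[[10,-9,-10],0,-1],[[12,-9,-15],0,-1],[[10,-9,-20],0,-1],[[0,0,-20],0,-1],[[0,0,0],0,-1],[[0,0,0],0,-1]]' | egrep 'pos|ft|rot'
```

```text
[[585.33782406 -35.62504542  56.        ]] [[543.30441599 -29.52274851 162.        ]
 [544.02797256 -43.65752367 162.        ]]
position: [0.5868, -0.0738, 0.09]
tool_rot: [[0.997, 0.067, 0.027], [0.068, -0.997, -0.024], [0.026, 0.026, -0.999]]
ft_force: [-0.4, -0.0, 0.5]
```

```bash
python3 -m pendant '[[[0,0,-20],0,-1],[[0,0,-20],0,-1],[[-1,4,-16],0,-1],[[0,4,0],0,-1],[[0,0,0],0,-1]]' | egrep 'pos|ft'; python3 -m pendant '[[[0,3,0],0,-1],[[0,3,0],0,-1],[[0,3,0],0,-1]]' | egrep 'pos|ft'; python3 -m pendant '[[[0,3,0],0,-1],[[0,3,0],0,-1]]' | egrep 'pos|ft'
```

```text
position: [0.5885, -0.0663, 0.0367]
ft_force: [0.6, 0.1, -0.2]
position: [0.5894, -0.0572, 0.0386]
ft_force: [0.6, 0.7, -0.1]
position: [0.5891, -0.0511, 0.0387]
ft_force: [-0.8, -2.1, 0.2]
```

```bash
python3 -m pendant '[[[-0.5,2.5,0],0,-1],[[-0.5,2.5,0],0,-1],[[-0.5,2.5,0],0,-1]]' | egrep 'pos|ft'; python3 -m pendant '[[[-0.5,2.5,0],0,-1]]' | egrep 'pos|ft';python3 -m pendant '[[[-0.5,2.5,0],0,-1]]' | egrep 'pos|ft';python3 -m pendant '[[[-0.2,1.5,0],0,-1]]' | egrep 'pos|ft'
```

```text
position: [0.5882, -0.0433, 0.0387]
ft_force: [1.7, -3.7, -0.0]
position: [0.5883, -0.0425, 0.0389]
ft_force: [1.3, -16.8, -3.6]
position: [0.5883, -0.0425, 0.039]
ft_force: [1.2, -18.2, -3.6]
position: [0.5884, -0.043, 0.039]
ft_force: [0.1, -9.5, -2.1]
```

```bash
python3 -m pendant '[[[0,-3,0],0,-1],[[0,-5,0],0,-1],[[0,-8,10],0,-1],[[0,-5,20],0,-1],[[-10,0,30],0,-1],[[-20,0,40],0,-1],[[-20,10,20],0,-1],[[0,10,0],0,-1],[[0,0,0],0,-1],[[0,0,0],0,-1]]' | egrep 'pos|ft'; python3 m.py w12.png
python3 - <<'E'
import cv2
im=cv2.imread('pics/w12.png'); cv2.imwrite('pics/c12.png',cv2.resize(im[50:330,100:420],None,fx=2.1,fy=2.1))
E
```

```text
position: [0.5373, -0.0451, 0.1647]
ft_force: [-0.4, 0.3, -0.0]
orange z 0.031 [  99  112  117   19 1849] ((620.4896240234375, 78.32000732421875), (11.951425552368164, 88.86966705322266), 5.224238872528076)
orange z 0.0245 [158 170  22  22 391] ((574.1838989257812, 74.4065933227539), (17.1778507232666, 17.6884822845459), 87.67235565185547)
disc C [574.30688736  73.65354652] R 47.339429126693894
dot [161.56862745 137.47058824] 51 [34.06446036  3.98747454] 6.676473264734216
notch dir -85.04951125573852
17.875 [ 0.53725572 -0.04507176  0.16451311] [-16.69390481  23.01862773  84.31666273  -1.50452231  69.69591211
  69.90117482] [ 0.16332995  1.58728413 -0.08696193] -0.0001849764844712477
```

View pics/c12.png

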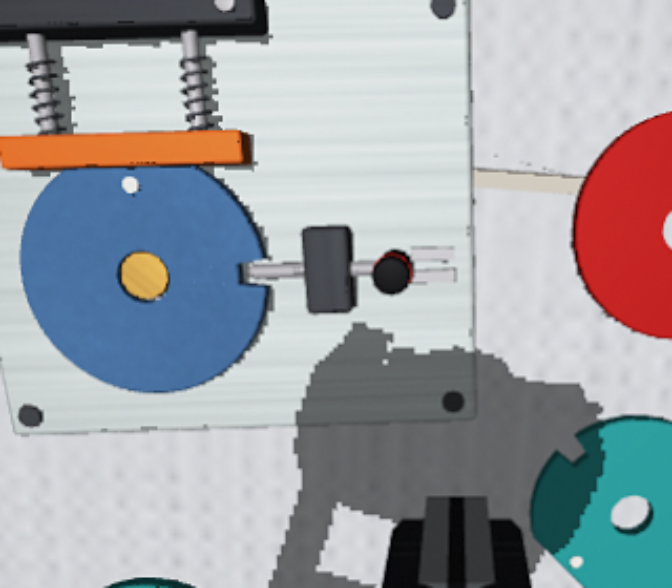

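The pin tip is now inside the notch at crop (250,272), and the fingers are clear. I'll measure the knob travel to confirm it is fully home.

Run:
```python
from h import *
from scipy.spatial.transform import Rotation
c=cam('wrist'); im=cv2.imread('pics/w12.png'); 
print(ray(c,(286.2,179.5),0.056)*1000)
# fit knob blob (black) in both pictures
for f,(u,v) in (('w11',(316,183)),('w12',(286,179))):
    g=cv2.imread(f'pics/{f}.png')[v-16:v+17,u-16:u+17]; m=(g.max(2)<45).astype(np.uint8)
    n,l,st,ce=cv2.connectedComponentsWithStats(m); i=1+np.argmax(st[1:,4]); print(f,st[i],ce[i]+[u-16,v-16])
```

```text
[[584.22108158 -24.05854328  56.        ]]
w11 [  8   8  17  19 243] [316.18106996 184.13580247]
w12 [  8   6  17  21 249] [286.21686747 180.10040161]
```

Run:
```python
from h import *
s=env.observe(); print(s['time_s'],s['qvel'],s['ft_force']); print(ticket.close_job())
```

```text
17.875 [-0.10353851  0.08378872  0.08776742 -0.05127577  0.09635796  0.03311223] [ 0.16332995  1.58728413 -0.08696193]
the job is handed in; nothing more can be done
None
```

The disc is turned flush to the bar, the locking pin is pushed into the notch, and the job is handed in at 17.9 s on the robot clock. No verdict came back.

- **Turning the disc:** I pressed with the shut fingertips and turned it in two strokes. The first used too little force at the start (3–4 N), slipped and carried the disc only about 115°. The second did the remaining 20° or so. The highest wrist force I read while on the disc was about 13 N, sampled at the end of the moves.
- **Flush check:** the bar stopped advancing and the turn got stiffer. The disc's direction measured 4.5° from the notch, 5.4° from the dot and hub, and 6.6° from the dot and the fitted disc centre. The aligner is at 5.1°. I trusted the hub and the notch, because the fitted centre was off by about 1 mm.
- **Pin:** I pushed the knob with shut fingers until it stopped firmly at about 18 N. The picture shows the pin tip in the notch. The knob moved about 11.6–11.8 mm by camera, roughly ±0.7 mm, which is above the required 10.5 mm but slightly under the nominal 12.5 mm.
- **After release:** the bar and disc had not moved, and the fingers were clear and touching nothing. I did not measure the bystanders again. The robot's path stayed away from them.

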